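# Fit the keyed spindle to the potter's wheel drive pulley

## Task

Put the potter's wheel drive together: drop the two orange buffers, one into each of the two pockets of the blue and grey drive pulley, then take the steel spindle from its wooden stand by its square neck and lower it into the pulley's bore, turning it until its key slips into the keyway. Keep pushing against the spring in the bore until the flange lies flat on the pulley's face, and finish like that, still gripping the neck and holding it pressed fully home (if you let go, the spring lifts it again). Leave the tools and other things lying around where they are.

Things in the scene. Friction and masses are not known exactly. Their poses are not given: they have to be found in the camera images.
- buffer_1_center (a point): An orange plastic buffer, an upright cylinder 18 mm in diameter and 30 mm high, 25 g, standing on the table; the point is its centre, 15 mm above its underside. The two buffers are alike, and either fits either pocket.
- buffer_2_center (a point): The second orange buffer, same size; the point is its centre.
- pulley: The drive pulley: a V-belt pulley with a grey rim and a blue hub, 108 mm in diameter and 44 mm high, fixed flat on a fixed round dark steel plate (128 mm in diameter, 18 mm thick), so its upper face is 62 mm above the table. Origin: centre of its underside, z up. It cannot turn or move.
- pulley_face (a point): Centre of the pulley's upper face, z up, on the bore's axis. The bore is 22 mm in diameter (the spindle's shaft 20 mm). The keyway is a slot 9.5 mm wide in the bore's side towards this frame's +x, to 17.5 mm from the axis, full height. A red paint mark on the face's rim shows that direction. The top of a spring-loaded brass seat in the bore lies 30 mm below the face.
- pocket_a (a point): Centre of the mouth (at face level) of the pocket 28.5 mm from the bore's axis towards the pulley's +y. The pocket is 22 x 22 mm and 32 mm deep, so a buffer standing in it lies 2 mm below the face.
- pocket_b (a point): The same for the second pocket, 28.5 mm towards the pulley's -y.
- spindle_stand: The fixed wooden stand that the spindle stands in, 104 x 104 x 50 mm; origin at the centre of its underside. Its hole, 39 mm wide, is in the middle; the spindle's flange rests on the stand's top and must be lifted at least 40 mm to bring the shaft clear.
- spindle: The steel spindle, upright, 0.25 to 0.47 kg. Origin: centre of the underside of its flange (84 mm across, 8 mm thick), z up. The 20 mm shaft goes 38 mm down from there. A key 7 mm wide stands out to 15.5 mm from the axis towards the spindle's +x, from the flange down 26 mm; the last 12 mm are a plain pilot, chamfered. A red line on the flange's top shows the key's direction.
- spindle_grip (a point): Middle of the spindle's square neck, 31 mm above the flange's underside. The dark steel neck is 24 x 24 mm, from 8 to 54 mm above the flange's underside; its flats face the spindle's x and y axes.
- spring_seat (a joint): Travel of the spring-loaded seat in the bore, m: 0 at rest, 0.008 when the spindle's flange lies on the pulley's face. The spring resists with about 8 N at first and 14 N at 0.008.
- needle_tool: Bystander, to be left where it is: the wooden-handled needle tool (177 x 15 mm) near the table's front edge.
- masking_tape: Bystander, to be left where it is: the beige roll of masking tape (98 mm across, 25 high).
- flat_brush: Bystander, to be left where it is: the flat brush with wooden handle (160 x 31 mm) behind the pulley.
- rubber_kidney: Bystander, to be left where it is: the red rubber kidney (92 x 46 mm) at the back.
- bench_scraper: Bystander, to be left where it is: the bench scraper, steel blade with wooden handle (118 x 89 x 22 mm), at the right.

How it is judged (in metres and radians):
On the way, in this order (a step that is already met when the one before it is completed fails the run):
1. both buffers lie in the pockets, one in each, below the pulley's face, before the spindle is fitted ((((horizontal distance between buffer_1_center and pocket_a below 0.007 m and z of buffer_1_center in the frame of pulley_face below -0.0145 m) and (horizontal distance between buffer_2_center and pocket_b below 0.007 m and z of buffer_2_center in the frame of pulley_face below -0.0145 m)) or ((horizontal distance between buffer_1_center and pocket_b below 0.007 m and z of buffer_1_center in the frame of pulley_face below -0.0145 m) and (horizontal distance between buffer_2_center and pocket_a below 0.007 m and z of buffer_2_center in the frame of pulley_face below -0.0145 m))) and z of spindle in the frame of pulley_face above 0.028 m), for 0.2 s.
2. the spindle's key has slipped into the keyway (horizontal distance between spindle and pulley_face below 0.003 m and angle between the x axis of spindle and the x axis of pulley_face, either way round below 0.2 rad and angle between spindle's own z axis and vertical below 0.06 rad and z of spindle in the frame of pulley_face below 0.02 m), for 0.1 s.
At the end, for the whole second after the job is handed in: One buffer below the face in each pocket (centres within 7 mm); spindle keyed in the bore (3 mm of the axis, 0.06 rad of upright), flange within 3 mm of the pulley's face, spring seat pressed over 5 mm; fingers still hold the neck (over 2 N, grasp point within 32 mm of its middle) ((((horizontal distance between buffer_1_center and pocket_a below 0.007 m and z of buffer_1_center in the frame of pulley_face below -0.0145 m) and (horizontal distance between buffer_2_center and pocket_b below 0.007 m and z of buffer_2_center in the frame of pulley_face below -0.0145 m)) or ((horizontal distance between buffer_1_center and pocket_b below 0.007 m and z of buffer_1_center in the frame of pulley_face below -0.0145 m) and (horizontal distance between buffer_2_center and pocket_a below 0.007 m and z of buffer_2_center in the frame of pulley_face below -0.0145 m))) and z of spindle in the frame of pulley_face below 0.003 m and value of joint spring_seat above 0.005 m and horizontal distance between spindle and pulley_face below 0.003 m and angle between the x axis of spindle and the x axis of pulley_face, either way round below 0.2 rad and angle between spindle's own z axis and vertical below 0.06 rad and contact force between the fingers and spindle above 2 N and distance between the grasp point and spindle_grip below 0.032 m); the arm keeps its last pose, push and grip.
It fails at once if a bystander is moved by more than 30 mm (distance of any of needle_tool, masking_tape, flat_brush, rubber_kidney, bench_scraper from where it was at the start of the episode above 0.03 m).
It also fails if it takes over 61 s, if anything falls off the work surface, if the arm or the gripper's body presses on something with over 40 N, if the wrist force passes 120 N, or if a joint passes its speed limit or range.

## Robot

A 6-joint arm with a two-finger parallel gripper is mounted at the origin on a cart in front of the work surface, level with it; the furniture and walls round the work are solid. World frame = base frame: x ahead of the robot, y to its left, z up, the work surface at z = 0. Lengths are in m, angles in degrees, forces in N, time in s.
With the tool pointing down it reaches from about 0.375 to 0.75 m from the base axis. Payload 9 kg.
Tool frame: the origin (TCP) lies where the fingers leave the gripper's body, on its centre line; the fingertips stand 73 mm ahead of it and the grasp point (between the pads) lies 54 mm ahead of it (robot.tip_reach is the distance from the TCP to the fingertips, in m); z points along the fingers, y is the line along which they close (so a half turn about z gives the same grasp; the last joint's range is limited). The gripper opens to 85 mm and grips with 20 to 120 N. Pads are 22 mm wide; open, the fingers measure 114 mm over their backs; the gripper's body (76 mm by 85 mm) begins 54 mm behind the grasp point. The pads swing forward as they close: fully open they stand 13 mm farther back than shut.
Start: joints at [-81.858, 5.964, 5.575, 89.605, 0, 77.527], TCP at [0.211, -0.562, 0.304] pointing down, gripper open.
Joint ranges: [-171.21, 171.21], [-48.23, 106.86], [-62.78, 66.21], [-105.2, 120.99], [-86.42, 89.51], [-180, 180]. Speed limits (degrees/s): [127.2, 127.2, 147.25, 180, 180, 180].

## Interface

Orientations are given as [roll, pitch, yaw] about the fixed x, y, z axes, in that order (R = Rz(yaw) Ry(pitch) Rx(roll)).
In Python, from plant import robot gives the robot as it stands. Calls block until the motion is done:
- robot.move_pose(position, orientation): joint-space move of the TCP to a pose.
- robot.line_to(position, vel=0.15, rotation=None, guard=None): straight line of the TCP; rotation=None keeps the orientation; vel is the mean speed in m/s. With guard (N) it stops when the force on the tool has changed by that much, and returns True; else False.
- robot.goto_joints(angles): joint-space move.
- robot.set_gripper(opening): finger opening in m; the grip force is fixed at half the most; returns when the fingers have stopped.
- robot.pause(seconds).
- robot.ik(position, orientation): joint angles nearest the present ones, or None.
- robot.observe(): the state.
- robot.grab_frame(name): name is "scene" or "top"; returns the picture (384x512x3 uint8, blue, green, red); there is no depth.
- robot.get_calibration(name): a dict with "vertical_fov" (degrees; the focal length in pixels is half the picture's height over the tangent of half this angle, whatever the lens; pixels are square), "cx", "cy" (the principal point, pixels), "rvec" (rotation vector, rad) and "tvec" (3), from world to camera coordinates, as OpenCV has them. Camera axes: x right, y down, z forward; pixel columns grow to the right and rows downward; lengths in m; the calibration is good to about 2 mm. A picture is of the moment at which its call begins. get_calibration takes no time and is no camera call.
A pose or a line that the arm cannot do raises robot.IKError and nothing moves.
- robot.job_done(): hands the job in; it is judged then, once.
The state is a dict: "time": time; "q": joint angles; "qvel": joint speeds; "joint_torque": joint torques, N m; "tool_pos": TCP position; "tcp_rot": TCP orientation; "ft_force": force on the tool from outside, world axes, zero at the start; "torque": the same for the moment, N m; "gripper_width": finger opening in m; "gripper_force": force on a finger pad.
Only numpy, scipy, OpenCV 4.12 (cv2) and the standard library are available. Lean on these libraries where they do the work, as an engineer would, in place of code of your own. Each camera call takes 0.05 s, during which the arm holds its last target. There are 200 camera calls.

## Working session

There is one attempt and no reset: what is moved stays moved. The work goes in short steps, each a Python script; the robot and the scene stay as the last script left them, time stands still between calls to the robot, and variables do not carry over. Pictures are saved under pics/ and viewed, at most 10 in all, crops included, and the job is handed in when it is done.

```bash
mkdir -p pics
python3 - <<'E'
from plant import robot
import cv2
for n in("scene","top"):
    f=robot.grab_frame(n); cv2.imwrite(f"pics/{n}0.png",f); print(n,robot.get_calibration(n))
print(robot.observe())
E
```

```text
scene {'vertical_fov': 45.42999280249133, 'cx': 257.376081187331, 'cy': 191.71695753208564, 'rvec': array([ 2.0649488 , -1.01427343,  0.49125222]), 'tvec': array([-0.36979056,  0.36193258,  1.21833569])}
top {'vertical_fov': 42.31749772307417, 'cx': 258.7661047917896, 'cy': 186.80839921335772, 'rvec': array([ 2.12425548, -2.1343575 ,  0.15680541]), 'tvec': array([0.01910093, 0.59865732, 1.74274959])}
{'time': 0.1, 'q': array([-8.18590598e+01,  5.99567742e+00,  5.53088754e+00,  8.96044252e+01,
        1.65936448e-03,  7.75266324e+01]), 'qvel': array([ 0.02521996, -0.11423598,  0.09456595, -0.02738989, -0.01613124,
       -0.17651445]), 'joint_torque': array([ 6.53843279e-03, -5.58205462e+01,  5.04722285e+01,  1.26655141e-02,
       -2.27961668e-04, -6.03879528e-06]), 'tool_pos': array([ 0.21122877, -0.56136047,  0.30318909]), 'tcp_rot': array([-1.79932777e+02, -1.65696738e-02,  2.06142971e+01]), 'ft_force': array([-0.79225694, -0.28788707, -0.80759064]), 'torque': array([ 0.04095117, -0.03740919,  0.05760497]), 'gripper_force': 0.0, 'gripper_width': 0.08496478250807456}
```

View pics/scene0.png

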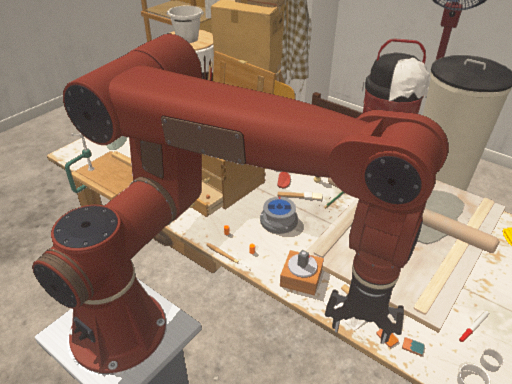

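View pics/top0.png

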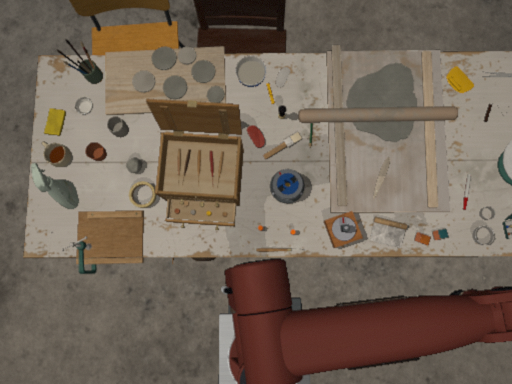

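The scene view shows the pulley at (279,214), buffers at (227,230) and (252,248), and the spindle at (303,262). In the top view these are at (288,185), (261,228), (294,232) and (345,230). I'll zoom in on both.

```bash
cat > h.py <<'E'
import cv2,numpy as np
from plant import robot
def cam(n):
    c=robot.get_calibration(n); h=192/np.tan(np.radians(c["vertical_fov"]/2))
    K=np.array([[h,0,c["cx"]],[0,h,c["cy"]],[0,0,1]]); R=cv2.Rodrigues(c["rvec"])[0]
    return K,R,np.array(c["tvec"]),c
def plane(n,uv,z):
    K,R,t,_=cam(n); d=R.T@np.linalg.solve(K,[*uv,1.]); o=-R.T@t
    return (o+d*(z-o[2])/d[2])
def proj(n,p):
    K,R,t,c=cam(n); return cv2.projectPoints(np.float64(p).reshape(-1,1,3),c["rvec"],t,K,None)[0].reshape(-1,2)
def tri(u1,u2):  # scene, top
    P=[k@np.c_[R,t] for k,R,t,_ in (cam("scene"),cam("top"))]
    x=cv2.triangulatePoints(P[0],P[1],np.float64(u1).reshape(2,1),np.float64(u2).reshape(2,1)).ravel(); return x[:3]/x[3]
def blobs(f,lo,hi,box,amin=4):
    x0,y0,x1,y1=box; m=cv2.inRange(cv2.cvtColor(f[y0:y1,x0:x1],cv2.COLOR_BGR2HSV),lo,hi)
    n,_,s,c=cv2.connectedComponentsWithStats(m)
    return [(int(s[i,4]),(c[i]+[x0,y0]).round(2),s[i,:4]+[x0,y0,0,0]) for i in range(1,n) if s[i,4]>=amin]
E
python3 - <<'E'
from h import *
s=cv2.imread("pics/scene0.png");t=cv2.imread("pics/top0.png")
cv2.imwrite("pics/topz.png",cv2.resize(t[155:255,240:380],None,fx=5.6,fy=5.6,interpolation=cv2.INTER_CUBIC))
cv2.imwrite("pics/scenez.png",cv2.resize(s[190:300,200:340],None,fx=5.4,fy=5.4,interpolation=cv2.INTER_CUBIC))
for n,f,b in(("scene",s,(200,190,340,300)),("top",t,(240,155,380,255))):
    print(n,"orange",blobs(f,(3,170,150),(16,255,255),b)); print("red",blobs(f,(0,150,80),(3,255,255),b,2),blobs(f,(170,130,80),(180,255,255),b,2)); print("blue",blobs(f,(100,120,40),(130,255,255),b,20))
E
```

```text
scene orange [(35, array([226.2 , 229.57]), array([224, 226,   5,   9])), (27, array([251.7 , 249.33]), array([250, 245,   5,   9])), (4, array([293.75, 253.  ]), array([293, 252,   3,   3])), (4, array([288.25, 256.75]), array([288, 256,   2,   3])), (5, array([315.6, 258.4]), array([314, 257,   4,   4])), (4, array([285.75, 263.25]), array([285, 262,   2,   3])), (11, array([318.18, 268.82]), array([317, 265,   3,   8])), (9, array([308.44, 279.22]), array([306, 278,   6,   3]))]
red [] []
blue [(187, array([279.06, 206.87]), array([269, 200,  21,  15]))]
top orange [(12, array([260. , 227.5]), array([259, 226,   3,   4])), (15, array([292.6, 231.6]), array([291, 230,   4,   4]))]
red [(3, array([343., 220.]), array([343, 219,   1,   3]))] []
blue [(269, array([287.19, 183.34]), array([277, 173,  22,  21]))]
```

View pics/topz.png

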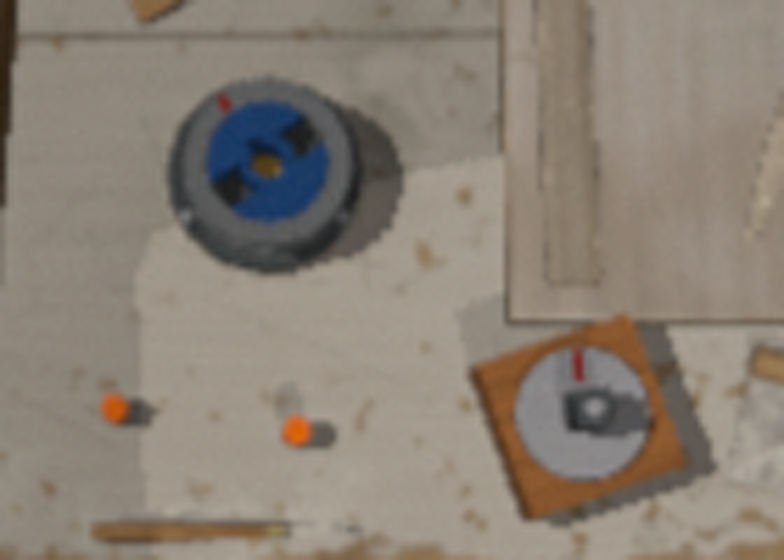

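View pics/scenez.png

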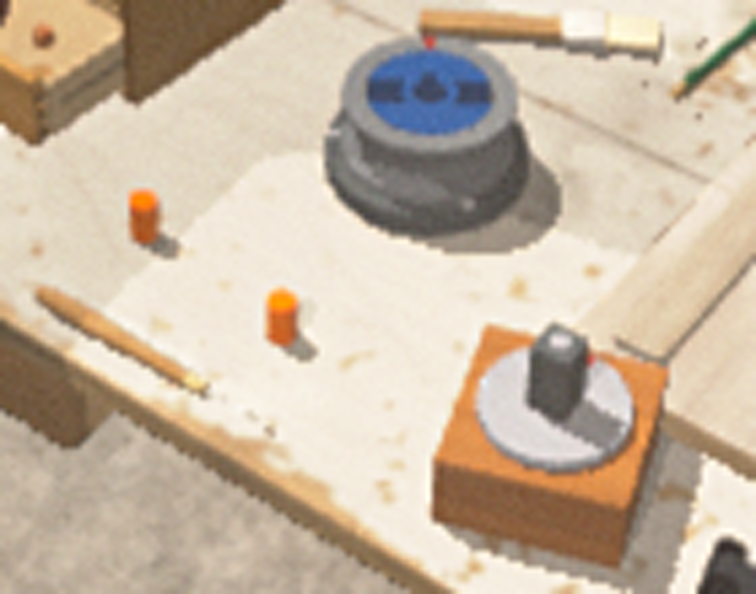

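Both crops are clear. In the top crop the pulley's red mark is at (224,103), the bore at (265,165) and the pockets at (232,188) and (299,135). The buffers are at (115,408) and (296,432). The neck top is at (595,408) and its red line runs (579,350–380). Next I'll measure these.

Run:
```python
from h import *
s=cv2.imread("pics/scene0.png");t=cv2.imread("pics/top0.png")
U=4
def up(f,b): return cv2.resize(f[b[1]:b[3],b[0]:b[2]],None,fx=U,fy=U,interpolation=cv2.INTER_CUBIC)
def back(p,b): return (np.array(p)+.5)/U-.5+np.array(b[:2])
def mask(f,b,lo,hi): return cv2.inRange(cv2.cvtColor(up(f,b),cv2.COLOR_BGR2HSV),lo,hi)
def big(m): return max(cv2.findContours(m,cv2.RETR_EXTERNAL,cv2.CHAIN_APPROX_NONE)[0],key=cv2.contourArea)
def cen(m):
    q=cv2.moments(big(m)); return q["m10"]/q["m00"],q["m01"]/q["m00"]
PB={"scene":(258,190,302,235),"top":(266,165,310,208)}
SB={"scene":(282,250,322,282),"top":(328,213,360,245)}
for n,f in(("scene",s),("top",t)):
    b=PB[n]; h=cv2.convexHull(big(mask(f,b,(100,110,30),(130,255,255))))
    e=cv2.fitEllipse(h); print(n,"hub",plane(n,back(e[0],b),.062)[:2].round(4),np.round(e[1],1))
    hs=cv2.cvtColor(up(f,b),cv2.COLOR_BGR2HSV)
    dk=((hs[...,2]<75)&(cv2.drawContours(np.zeros(hs.shape[:2],np.uint8),[h],-1,1,-1)>0)).astype(np.uint8)
    k,_,st,c=cv2.connectedComponentsWithStats(dk)
    for i in range(1,k):
        if st[i,4]>30: print("  dark",st[i,4],plane(n,back(c[i],b),.062)[:2].round(4))
    im=up(f,b).astype(int); r=((im[...,2]-np.maximum(im[...,0],im[...,1]))>50).astype(np.uint8)
    try: print("  red",plane(n,back(cen(r),b),.062)[:2].round(4))
    except Exception as ex: print(ex)
    for bb in({"scene":[(218,220,236,240),(243,239,262,260)],"top":[(252,220,268,236),(285,223,301,240)]}[n]):
        print("  buf",plane(n,back(cen(mask(f,bb,(4,140,110),(20,255,255))),bb),.015)[:2].round(4))
    b=SB[n]; hs=cv2.cvtColor(up(f,b),cv2.COLOR_BGR2HSV)
    m=((hs[...,1]<50)).astype(np.uint8); m=cv2.morphologyEx(m,cv2.MORPH_OPEN,np.ones((5,5)))
    e=cv2.fitEllipse(cv2.convexHull(big(m))); print("  flange",plane(n,back(e[0],b),.058)[:2].round(4),np.round(e[1],1))
    im=up(f,b).astype(int); r=((im[...,2]-np.maximum(im[...,0],im[...,1]))>60)&(hs[...,0]<6)|(hs[...,0]>172)&(hs[...,1]>90)
    try:
        c=big(r.astype(np.uint8)); pts=np.argwhere(r)[:,::-1]; print("  redline",[plane(n,back(p,b),.058)[:2].round(4) for p in (c[:,0].min(0),c[:,0].mean(0),c[:,0].max(0))])
    except Exception as ex: print(ex)
bt=lambda p,s,o:(np.array(p)+.5)/s-.5+o
print("neck top",tri(bt((563,343),5.4,(200,190)),bt((595.5,408),5.6,(240,155))))
```

```text
scene hub [ 0.604  -0.0921] [59.2 90.7]
  red [ 0.6719 -0.0653]
  buf [0.451  0.0082]
  buf [ 0.4359 -0.1092]
  flange [ 0.4511 -0.2847] [118.9 121.3]
  redline [array([ 0.4821, -0.2844]), array([ 0.4813, -0.2869]), array([ 0.4802, -0.29  ])]
top hub [ 0.6082 -0.0863] [83.5 85.7]
  dark 478 [ 0.6238 -0.1073]
  dark 355 [ 0.6119 -0.0835]
  dark 486 [ 0.5929 -0.0644]
  red [ 0.6468 -0.0592]
  buf [0.4544 0.0124]
  buf [ 0.4391 -0.1054]
  flange [ 0.4463 -0.2834] [93.2 95.6]
  redline [array([ 0.4847, -0.2784]), array([ 0.4768, -0.2816]), array([ 0.4695, -0.2841])]
neck top [ 0.44732134 -0.28609996  0.09857728]
```

```bash
cat >> h.py <<'E'
def st(m=""):
    o=robot.observe(); print(m,"t%.2f"%o["time"],o["tool_pos"].round(4),"yaw%.1f"%o["tcp_rot"][2],"w%.4f gf%.1f"%(o["gripper_width"],o["gripper_force"]),o["ft_force"].round(1)); return o
PY=35.5
def pick(x,y,first=True):
    p=np.array([x,y])
    robot.set_gripper(.05)
    robot.move_pose([*p,.14],[180,0,PY]); robot.line_to([*p,.091],vel=.1)
    robot.set_gripper(0); st("sq1"); robot.set_gripper(.05)
    robot.move_pose([*p,.091],[180,0,PY-90]); robot.set_gripper(0); st("sq2")
    robot.line_to([*p,.173],vel=.2); return st("lift")
E
python3 - <<'E'
from h import *
pick(.4527,.0103)
for n in("scene","top"): cv2.imwrite(f"pics/{n}1.png",robot.grab_frame(n))
s=cv2.imread("pics/scene1.png");t=cv2.imread("pics/top1.png")
for n,f,b in(("scene",s,(180,180,340,300)),("top",t,(240,155,380,255))): print(n,blobs(f,(4,140,110),(20,255,255),b,6))
print(proj("scene",[.4527,.0103,.097]),proj("top",[.4527,.0103,.097]))
cv2.imwrite("pics/s1z.png",cv2.resize(s[170:280,180:320],None,fx=5.4,fy=5.4,interpolation=cv2.INTER_CUBIC))
E
```

```text
sq1 t3.90 [0.4532 0.0102 0.0918] yaw35.5 w0.0139 gf58.6 [-1.7  0.7  5.8]
sq2 t8.67 [0.4528 0.0103 0.0911] yaw-54.5 w0.0144 gf58.3 [-0.2  0.1  2. ]
lift t9.22 [0.4527 0.0103 0.1726] yaw-54.5 w0.0136 gf58.3 [-0.2 -0.3 -0.6]
scene [(73, array([283.12, 182.88]), array([278, 180,  12,   8])), (18, array([183.  , 191.28]), array([180, 188,   8,   7])), (11, array([188.36, 196.82]), array([186, 195,   5,   5])), (47, array([198.19, 199.74]), array([192, 195,  15,  11])), (6, array([207.5, 196. ]), array([207, 195,   2,   3])), (9, array([196.11, 208.56]), array([193, 207,   7,   5])), (10, array([202.1, 211.4]), array([200, 209,   6,   5])), (12, array([225.17, 214.83]), array([223, 214,   5,   3])), (14, array([212.64, 247.14]), array([208, 245,   9,   5])), (48, array([251.92, 248.5 ]), array([250, 244,   5,  10])), (547, array([300.56, 276.81]), array([280, 251,  43,  44])), (8, array([222.5 , 253.38]), array([220, 252,   6,   4])), (7, array([229.14, 256.86]), array([227, 256,   5,   3]))]
top [(61, array([349.1 , 215.51]), array([341, 212,  15,   9])), (17, array([292.47, 231.65]), array([291, 230,   4,   5]))]
[[225.02146571 210.06805959]] [[260.40552452 226.10358094]]
```

View pics/s1z.png

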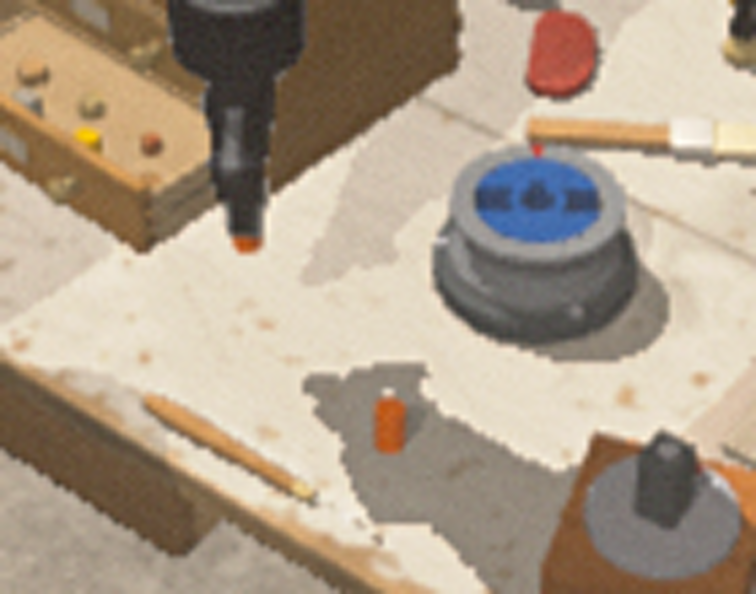

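Run:
```python
from h import *
for z in(.082,.09,.10,.11): print(z,proj("scene",[.4527,.0103,z]))
print(robot.tip_reach); K,R,t,_=cam("scene"); print(-R.T@t)
# initial buffer pixel vs projections of true
print(proj("scene",[.4527,.0103,.015]),proj("top",[.4527,.0103,.015]))
for p in([.4527,.0103,.0],[.4527,.0103,.03]): print(proj("scene",p))
im=cv2.imread("pics/scene1.png"); 
print(im[206:222,225].tolist())
```

```text
0.082 [[225.20170438 213.628881  ]]
0.09 [[225.10587024 211.73556767]]
0.1 [[224.98513406 209.35028627]]
0.11 [[224.86333667 206.94403919]]
0.0726
[-0.34849907 -0.72510504  1.05111997]
[[225.97892073 228.98368005]] [[260.69591142 227.99673345]]
[[226.14694291 232.30315075]]
[[225.80875851 225.62193055]]
[[47, 54, 58], [50, 55, 58], [57, 60, 68], [42, 53, 54], [54, 56, 64], [49, 52, 57], [47, 56, 56], [67, 79, 100], [42, 87, 166], [22, 84, 181], [69, 117, 194], [187, 210, 231], [204, 222, 230], [200, 221, 230], [201, 220, 231], [200, 221, 231]]
```

Run:
```python
from h import *
C=np.array([.606,-.089]); a=np.radians(PY+90); A=C+.0285*np.array([np.cos(a),np.sin(a)]); print(A)
robot.move_pose([*A,.168],[180,0,PY-90]); o=st()
x,y,z=o["tool_pos"]
cv2.imwrite("pics/scene2.png",robot.grab_frame("scene")); s=cv2.imread("pics/scene2.png")
th=np.linspace(0,2*np.pi,60)
q=proj("scene",np.c_[x+.009*np.cos(th),y+.009*np.sin(th),0*th+z-.091]); print("pred u range",q[:,0].min(),q[:,0].max(),"vmax",q[:,1].max())
u,v=q[:,0].mean(),q[:,1].mean()
m=blobs(s,(3,120,70),(22,255,255),(int(u)-8,int(v)-8,int(u)+9,int(v)+9),3); print(m)
q1=proj("scene",np.c_[.4527+.009*np.cos(th),.0103+.009*np.sin(th),0*th+.0816]); print("pic1 pred vmax",q1[:,1].max()+.5,"obs edge 216.22; u",q1[:,0].min(),q1[:,0].max())
im=cv2.imread("pics/scene1.png"); print(im[215,220:232].tolist())
cv2.imwrite("pics/s2z.png",cv2.resize(s[180:240,240:320],None,fx=9,fy=9,interpolation=cv2.INTER_CUBIC))
```

```text
[ 0.58944997 -0.06579771]
 t10.00 [ 0.5887 -0.0656  0.1665] yaw-54.5 w0.0139 gf58.3 [-0.7  0.6 -0.6]
pred u range 267.16708148593943 272.6554026876514 vmax 204.54914327697836
[(14, array([270.14, 203.93]), array([268, 203,   5,   3]))]
pic1 pred vmax 216.12926787227866 obs edge 216.22; u 222.36053370037948 228.0537933203594
[[202, 222, 232], [203, 224, 232], [196, 216, 233], [106, 146, 209], [26, 83, 179], [22, 84, 181], [22, 78, 163], [54, 86, 156], [126, 155, 196], [200, 221, 232], [205, 226, 233], [202, 221, 231]]
```

View pics/s2z.png

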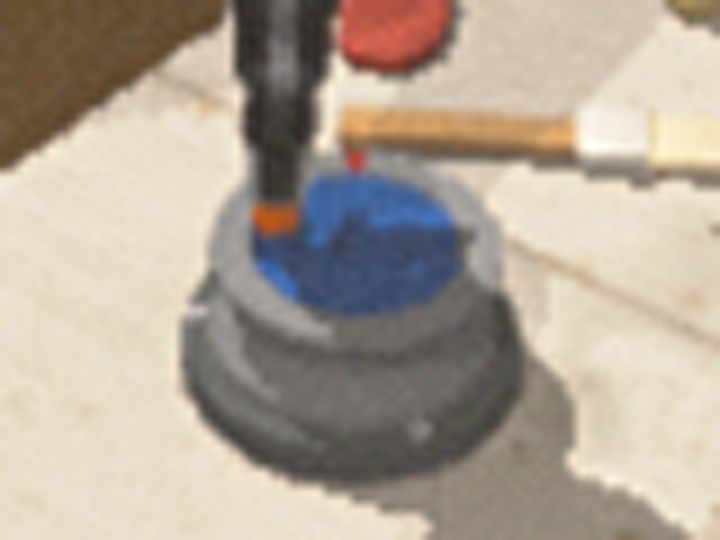

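The buffer is held correctly: in the crop its orange tip at (276,218) sits right over the near pocket. The scene camera has a bias of about (0.24, 0.65) px. With that corrected, the hub is at about (0.6063, -0.0892). Lowering it now.

```bash
cat >> h.py <<'E'
C=np.array([.6063,-.0892])
ex=np.array([np.cos(np.radians(PY)),np.sin(np.radians(PY))]); ey=np.array([-ex[1],ex[0]])
def place(sgn,z=.139):
    A=C+sgn*.0285*ey
    for d in[(0,0),(.0015,0),(-.0015,0),(0,.0015),(0,-.0015),(.0015,.0015),(-.0015,-.0015),(.0015,-.0015),(-.0015,.0015)]:
        p=A+d[0]*ex+d[1]*ey
        robot.line_to([*p,.158],vel=.12)
        hit=robot.line_to([*p,z],vel=.05,guard=6); o=st(f"{d} hit={hit}")
        if o["tool_pos"][2]<.146: break
    else: return False
    robot.set_gripper(.05); robot.line_to([*p,.18],vel=.2); st("released"); return True
E
python3 - <<'E'
from h import *
place(1)
E
```

```text
(0, 0) hit=False t10.83 [ 0.5897 -0.0658  0.1387] yaw-54.5 w0.0140 gf58.4 [ 1.5  2.1 -0.7]
released t11.62 [ 0.5904 -0.0663  0.1813] yaw-54.5 w0.0503 gf0.0 [ 0.2 -0.5 -0.2]
```

Run:
```python
from h import *
pick(.4378,-.107)
robot.move_pose([*(C-.0285*ey),.168],[180,0,PY-90]); st()
place(-1)
# move toward the spindle, clear of the view
robot.move_pose([.449,-.285,.25],[180,0,4]); st()
for n in("scene","top"): cv2.imwrite(f"pics/{n}3.png",robot.grab_frame(n))
s=cv2.imread("pics/scene3.png");t=cv2.imread("pics/top3.png")
a=cv2.resize(s[190:235,255:305],None,fx=8,fy=8,interpolation=cv2.INTER_CUBIC);b=cv2.resize(t[162:207,264:314],None,fx=8,fy=8,interpolation=cv2.INTER_CUBIC)
cv2.imwrite("pics/c3.png",np.hstack([a,b]))
```

```text
sq1 t16.65 [ 0.4383 -0.1072  0.0918] yaw35.5 w0.0135 gf58.6 [-0.3  1.1  5.7]
sq2 t21.42 [ 0.4379 -0.1071  0.0911] yaw-54.5 w0.0138 gf58.3 [ 0.1 -0.1  2.5]
lift t21.98 [ 0.4378 -0.107   0.1726] yaw-54.5 w0.0138 gf58.3 [ 0.2  0.2 -0.7]
 t22.77 [ 0.6216 -0.1121  0.1667] yaw-54.5 w0.0141 gf58.3 [-0.1  0.7 -0.5]
(0, 0) hit=False t23.56 [ 0.6228 -0.112   0.1386] yaw-54.5 w0.0139 gf58.4 [ 3.3  1.8 -1.5]
released t24.35 [ 0.6236 -0.1127  0.1813] yaw-54.5 w0.0499 gf0.0 [-0.   0.3 -0.9]
 t28.35 [ 0.449  -0.2849  0.25  ] yaw4.0 w0.0499 gf0.0 [ 0.1 -0.3 -0.1]
```

View pics/c3.png

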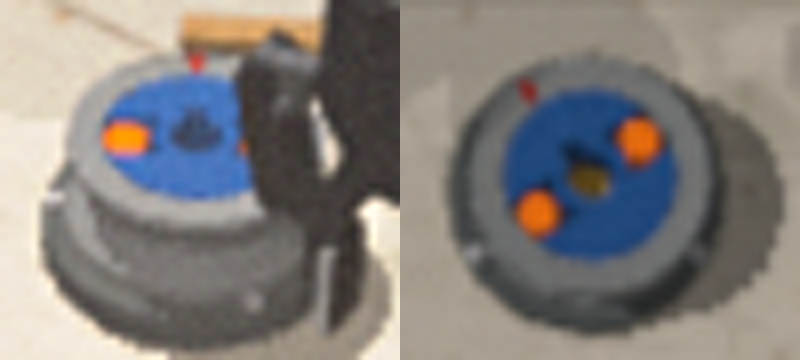

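Both buffers are in their pockets: orange tops at (540,213) and (640,138) in the right half of the crop, with the bore between them. Now I'll squeeze the spindle's neck both ways to centre it, then lift it.

Run:
```python
from h import *
p=[.4485,-.2845]
robot.line_to([*p,.138],vel=.12,guard=15); st("down")
robot.set_gripper(0); st("sq1"); robot.set_gripper(.045)
robot.move_pose([*p,.138],[180,0,-86]); robot.set_gripper(0); st("sq2")
robot.line_to([*p,.215],vel=.15); st("lift")
for n in("scene","top"): cv2.imwrite(f"pics/{n}4.png",robot.grab_frame(n))
s=cv2.imread("pics/scene4.png");t=cv2.imread("pics/top4.png")
a=cv2.resize(s[210:290,270:350],None,fx=5,fy=5,interpolation=cv2.INTER_CUBIC);b=cv2.resize(t[190:270,305:385],None,fx=5,fy=5,interpolation=cv2.INTER_CUBIC)
cv2.imwrite("pics/c4.png",np.hstack([a,b]))
```

```text
down t29.53 [ 0.4489 -0.2849  0.1389] yaw4.0 w0.0500 gf0.0 [-0.1 -0.1 -0.2]
sq1 t29.88 [ 0.4488 -0.2848  0.1389] yaw4.0 w0.0230 gf60.2 [-0.6  0.8  5.9]
sq2 t34.44 [ 0.4485 -0.2845  0.1382] yaw-86.0 w0.0237 gf59.9 [-0.1 -0.4  1.4]
lift t35.11 [ 0.4482 -0.2842  0.2138] yaw-86.0 w0.0234 gf59.1 [ 0.6 -0.2 -4.9]
```

View pics/c4.png

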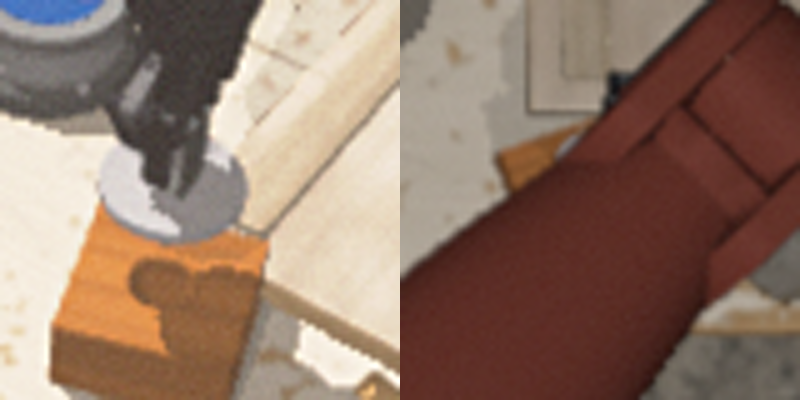

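The spindle hangs level in the gripper, with its flange at about (173,190) in the crop and clear of the stand. Next I'll take it to the bore and do a guarded insertion.

Run:
```python
from h import *
Y=PY-90
robot.move_pose([*C,.196],[180,0,Y]); robot.pause(.3); o=st("above"); f0=o["ft_force"]
ok=False
for d in[(0,0),(.0012,0),(-.0012,0),(0,.0012),(0,-.0012),(.002,.0015),(.002,-.0015),(-.002,-.0015),(-.002,.0015),(.0028,0)]:
    p=C+d[0]*ex+d[1]*ey
    robot.line_to([*p,.192],vel=.06)
    hit=robot.line_to([*p,.166],vel=.04,guard=7); o=st(f"{d} {hit}")
    if o["tool_pos"][2]<.184: ok=True; break
    if o["time"]>45: break
```

```text
above t36.50 [ 0.6061 -0.0902  0.1962] yaw-54.6 w0.0237 gf59.0 [ 0.1  0.4 -4.5]
(0, 0) True t37.10 [ 0.6073 -0.0885  0.1843] yaw-54.5 w0.0235 gf59.5 [ 5.6  1.9 -2.6]
(0.0012, 0) True t37.74 [ 0.6077 -0.088   0.1826] yaw-54.5 w0.0233 gf59.4 [ 6.2  2.3 -6.5]
```

The pilot has entered the bore, and the lateral force shows it needs to move towards +x. I'll follow the force while descending.

Run:
```python
from h import *
f0=np.array([.1,.4]); p=C+.0012*ex; z=.1826
for i in range(14):
    o=robot.observe(); f=o["ft_force"][:2]-f0; p=p+np.clip(.00012*f,-.0008,.0008)
    z=max(o["tool_pos"][2]-.003,.160)
    robot.line_to([*p,max(o["tool_pos"][2],.16)],vel=.05)
    hit=robot.line_to([*p,z],vel=.03,guard=10); o=st(f"{(p-C).round(4)} {hit}")
    if o["tool_pos"][2]<.164 or o["time"]>44 or o["ft_force"][2]>12: break
```

```text
[0.0017 0.0009] False t38.24 [ 0.6082 -0.088   0.1792] yaw-54.5 w0.0235 gf59.4 [ 5.   3.2 -5.4]
[0.0023 0.0013] False t38.74 [ 0.6084 -0.0879  0.1757] yaw-54.5 w0.0232 gf59.6 [ 2.7  1.7 -6.7]
[0.0026 0.0014] False t39.24 [ 0.6087 -0.0878  0.1724] yaw-54.5 w0.0230 gf59.7 [-0.9  0.9 -4.9]
[0.0025 0.0015] False t39.74 [ 0.6086 -0.0877  0.169 ] yaw-54.5 w0.0232 gf59.7 [ 0.4 -0.5 -3.6]
[0.0025 0.0014] False t40.24 [ 0.6086 -0.0878  0.1656] yaw-54.5 w0.0237 gf59.7 [-0.2  0.  -4.4]
[0.0025 0.0013] False t40.74 [ 0.6086 -0.0878  0.1622] yaw-54.5 w0.0229 gf59.8 [ 0.2  0.1 -3.9]
```

The key has slipped into the keyway. Now pressing against the spring.

Run:
```python
from h import *
p=C+[.0025,.0013]
robot.line_to([*p,.152],vel=.03,guard=30); o=st()
z=.152
while o["ft_force"][2]<22 and z>.140:
    z-=.001; robot.line_to([*p,z],vel=.03,guard=25); o=st(f"{z:.3f}")
robot.pause(.4); st("end")
cv2.imwrite("pics/scene5.png",robot.grab_frame("scene"))
s=cv2.imread("pics/scene5.png"); cv2.imwrite("pics/c5.png",cv2.resize(s[180:240,240:320],None,fx=9,fy=9,interpolation=cv2.INTER_CUBIC))
```

```text
t41.24 [ 0.6093 -0.0881  0.1531] yaw-54.5 w0.0234 gf61.2 [-2.4  0.6  6.3]
0.151 t41.49 [ 0.6092 -0.088   0.1522] yaw-54.5 w0.0234 gf61.5 [-2.4  1.9  6.1]
0.150 t41.74 [ 0.6093 -0.088   0.1514] yaw-54.5 w0.0235 gf61.5 [-2.7  1.6  7.7]
0.149 t41.99 [ 0.6093 -0.088   0.1505] yaw-54.5 w0.0231 gf61.6 [-3.3  1.1  8.7]
0.148 t42.24 [ 0.6093 -0.088   0.1502] yaw-54.5 w0.0236 gf62.3 [-5.5  1.9 13.6]
0.147 t42.49 [ 0.6093 -0.088   0.1502] yaw-54.5 w0.0233 gf63.3 [-10.2   3.5  21.8]
0.146 t42.74 [ 0.6093 -0.088   0.1501] yaw-54.5 w0.0230 gf64.3 [-13.4   4.4  28.7]
end t43.14 [ 0.6093 -0.088   0.1501] yaw-54.5 w0.0234 gf64.3 [-13.3   4.   28.1]
```

View pics/c5.png

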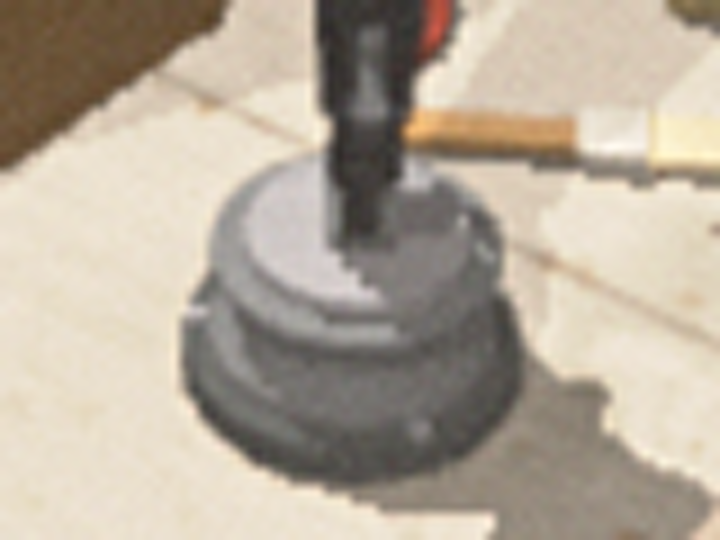

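The flange lies flat on the pulley's face, centred at about (360,240) in the crop. The TCP stopped hard at z = 0.150 as predicted, pressing with about 28 N. Handing in.

```bash
python3 -c "
from plant import robot
print(robot.job_done())"
```

```text
the job is handed in; nothing more can be done
None
```

I handed the job in at about 43 s with both buffers in their pockets and the spindle keyed, its flange pressed flat on the pulley's face and the neck still gripped; no verdict came back.

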